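Fit the dust extractor's filter cartridge

TASK

The small dust extractor on the sculpture conservators' bench has lost its filter: stand the filter cartridge with the two side pins upright in the open port, pins through the slots, push it down against the spring, give it a quarter turn (either way) and let go so that it clicks up home, locked and upright. Do not knock over or shove the little plaster urn standing nearby.

Things in the scene. Friction and masses are not known exactly. Their poses are not given: they have to be found in the camera images.
- cartridge_grip (a point): Filter cartridge, 113 mm tall, 0.25 kg: bright metal can (40 dia, 55 tall) with two side pins (10 thick, 88 across ends, axis 22 above the bottom), flange (64 dia, 8 thick), grip bar on top (60 long, 20 thick, 50 high) parallel to the pins. Not wanted: two pinless ones (round knob; low wide cap). Point: centre of the bar, 88 above the bottom; x along bar and pins, z up; half turn = same.
- port (a point): Open port in the extractor's aluminium top (fixed box 160 mm square, 110 high; blue motor hood 150 high from 82 to 282 mm on its -y side). Point: port centre, level with the top face; z up. Opening: 56 mm square hole with 26 mm wide slots along x, 104 mm end to end; pins pass with 8 mm play each way. Locked: pins and bar along y (within 10 deg), grip point 51 mm above this point.
- plunger (a joint): Spring plate in the port, m pressed in. At 0 it is 22 mm under the top face (a cartridge resting on it unlocked has its grip point 66 mm above the port point); pushes up 5 N at 0, 15 N at 0.033, where the flange meets the top. The pins turn freely under the lips from 0.024 to 0.033 (grip point 42 to 33 mm above the port). Turn 90 deg either way, let rise: locked at 0.015.
- urn: A small white plaster urn, loose on the bench, 133 mm tall, 76 mm in diameter at its widest. Its origin is the centre of its underside. Only to be left alone.

How it is judged:
At the end, for the whole second after the job is handed in: The cartridge is locked in the port, released and at rest: grip point 45 to 58 mm above the port's top face and within 18 mm of its centre, bar within 17 degrees of the port's y axis, upright within 10 degrees (z of cartridge_grip in the frame of port between 0.045 and 0.058 m and horizontal distance between cartridge_grip and port below 0.018 m and angle between the x axis of cartridge_grip and the y axis of port, either way round below 0.3 rad and angle between cartridge_grip's own z axis and vertical below 0.17 rad and linear speed of cartridge below 0.02 m/s); the robot touches nothing.
It fails at once if the plaster urn is pushed more than 30 mm or tipped over (distance of urn from where it was at the start of the episode above 0.03 m or angle between urn's own z axis and vertical above 0.4 rad).
It also fails if it takes over 45 s, if anything falls off the work surface, if the arm or the gripper's body presses on something with over 40 N, if the wrist force passes 120 N, or if a joint passes its speed limit or range.

ROBOT

A 7-joint arm with a two-finger parallel gripper is mounted at the origin on the work surface. World frame = base frame: x ahead of the robot, y to its left, z up, the work surface at z = 0. Lengths are in m, angles in rad, forces in N, time in s.
With the tool pointing down it reaches from about 0.4 to 0.85 m from the base axis. Payload 4.5 kg.
Tool frame: the origin (TCP) lies at the very end of the fingers, on their centre line; the grasp point (between the pads) lies 19 mm behind it; z points along the fingers, x is the direction in which the jaws open and shut, and the axes are right-handed (so a half turn about z gives the same grasp; the last joint's range is limited). The gripper opens to 85 mm and grips with 20 to 120 N. Pads are 22 mm wide; open, the fingers measure 114 mm over their backs; the gripper's body (76 mm by 85 mm) begins 54 mm behind the grasp point. The pads swing forward as they close: fully open they stand 13 mm farther back than shut.
Start: joints at [-1.12, 0.689, -0.195, 1.565, 0.157, 0.902, -0.215], TCP at [0.253, 0.572, 0.231] pointing down, gripper open.
Joint ranges: [-3.01, 3.01], [-0.46, 2.08], [-1.47, 1.51], [0.13, 2.56], [-1, 4.14], [0.04, 2.09], [-2.66, 2.66]. Speed limits (rad/s): [2.57, 2.57, 3.14, 3.14, 3.14, 3.14, 3.14].

INTERFACE

Orientations are given as [roll, pitch, yaw] about the fixed x, y, z axes, in that order (R = Rz(yaw) Ry(pitch) Rx(roll)).
In Python, from workcell import manip gives the robot as it stands.
- The arm moves only by the tool play_rows, never from a script. Its arguments are lists of equal length, an entry for each row: "turn": the turn, a rotation vector about the tool's x, y, z in degrees, a list of three; "xyz": the shift along the tool's x, y, z in mm, a list of three; "claw": the closure in counts, from 0 (fully open) to 255 (shut). A call has exactly 8 rows; each row is the pose to reach, as a shift and turn from the pose measured when the call began, along the tool's axes at that moment; what a row does not reach only later rows make up. A row lasts 1/8 s, in which the tool goes at most 62.5 mm and 10.7 degrees, less where a joint would pass 70% of its speed; a pose out of reach is approached as far as the arm can. A call with a gripper value outside its range is refused whole. The fingers move at their own pace and stop on an object; "squeeze" is the grip in N (left out, the last holds). Time passes only in rows, so rows that repeat a pose let the fingers close, or fill a call up. It gives the time, the measured TCP pose, the force and the opening at its end, in the units of the state.
- manip.observe(): the state, without advancing time (a new reading comes with each control period).
- manip.grab_frame(name): name is "scene" or "top"; returns the picture (420x560x3 uint8, red, green, blue); there is no depth.
- manip.camera_model(name): a dict with "intrinsics" (3x3 intrinsics, pixels), "R" (3x3) and "t" (3): a world point X has camera coordinates R X + t. Camera axes: x right, y down, z forward; pixel columns grow to the right and rows downward; lengths in m; the calibration is good to about 2 mm. A picture is of the moment at which its call begins. camera_model takes no time and is no camera call.
- manip.close_job(): hands the job in, once; it reports no verdict.
Trained networks look in the newest picture that a camera, given by its name, has taken for a name from the list of things; names that differ only in an ending like _2 or _b are one class to them, and where a whole thing is asked for, a point or a joint stands for the part that bears it (a point fixed in the world has none). Each returns a list of dicts, best first, with "score" (0 to 1); they miss things now and then, are a little off and sometimes report something else, mostly with a low value. They report only what shows in the picture. A call takes as long as a camera call.
- manip.silhouettes(name, camera): "region" (420x560 bool, what is visible of it) and "extent" ([centre column, centre row, width, height] in pixels, round what is visible of it).
The state is a dict: "time_s": time; "qpos": joint angles; "dq": joint speeds; "joint_efforts": joint torques, N m; "ee_pos": TCP position; "tool_rot": TCP orientation; "ft_force": force on the tool from outside, world axes, zero at the start; "ft_torque": the same for the moment, N m; "gripper_width": finger opening in m.
Only numpy, scipy, OpenCV 4.12 (cv2) and the standard library are available. Lean on these libraries where they do the work, as an engineer would, in place of code of your own. Each camera call takes 0.05 s, during which the arm holds its last target.

## Working session

There is one attempt and no reset: what is moved stays moved. The work goes in short steps, Python scripts to look and compute and a tool call to move; the robot and the scene stay as the last step left them, time stands still between calls to the robot, and variables do not carry over. Pictures are saved under pics/ and viewed, and the job is handed in when it is done.

Besides the shell and the picture viewer there is one more tool, called after "Emit:" as name(argument=value, ...) on one line, values as JSON. play_rows: Moves the arm, as the interface text tells. Its arguments: {"type":"object","properties":{"turn":{"type":"array","items":{"type":"array","items":{"type":"number"}}},"xyz":{"type":"array","items":{"type":"array","items":{"type":"number"}}},"claw":{"type":"array","items":{"type":"number"}},"squeeze":{"type":"number"}},"required":["turn","xyz","claw"]}

```bash
mkdir -p pics; python3 - <<'E'
from workcell import manip
import cv2, json
for n in ("scene","top"):
    im=manip.grab_frame(n); cv2.imwrite(f"pics/{n}0.png",im[:,:,::-1])
    m=manip.camera_model(n); print(n,m)
    for k in ("cartridge_grip","plunger","urn"):
        try:
            for d in manip.silhouettes(k,n)[:3]: print(k,round(d["score"],2),d["extent"],d["region"].sum())
        except Exception as e: print(k,e)
print(manip.observe())
E
```

```text
scene {'intrinsics': array([[500.93075534,   0.        , 276.9026747 ],
       [  0.        , 500.93075534, 204.84271371],
       [  0.        ,   0.        ,   1.        ]]), 'R': array([[ 0.39192544,  0.9199126 , -0.01246051],
       [ 0.67293389, -0.29588407, -0.67794734],
       [-0.62733917,  0.25731971, -0.73500485]]), 't': array([-0.28748881, -0.29801936,  1.38965414])}
cartridge_grip 0.91 [347.9, 205.7, 32.9, 61.4] 1075
plunger 0.81 [124.3, 261.8, 33.6, 35.2] 699
urn 0.83 [267.9, 248.6, 39.7, 74.4] 2400
top {'intrinsics': array([[455.02576499,   0.        , 278.96387813],
       [  0.        , 455.02576499, 194.99239873],
       [  0.        ,   0.        ,   1.        ]]), 'R': array([[-0.0142475 , -0.99989211,  0.00357429],
       [-0.99097459,  0.01364374, -0.13335373],
       [ 0.13329058, -0.00544199, -0.99106206]]), 't': array([0.05697852, 0.57370572, 0.96453774])}
cartridge_grip 0.75 [202.0, 184.6, 25.0, 38.9] 747
cartridge_grip 0.47 [288.6, 159.1, 35.9, 41.2] 1218
plunger 0.76 [412.8, 186.8, 29.6, 35.3] 720
urn 0.61 [289.3, 161.1, 37.8, 45.5] 1213
{'time_s': 0.4, 'qpos': array([-1.12020742,  0.68924701, -0.19456422,  1.56548859,  0.15730265,
        0.902516  , -0.21509417]), 'dq': array([-0.00088736, -0.00061352,  0.00115771,  0.00079934,  0.00114923,
        0.00077057,  0.00068901]), 'joint_efforts': array([ 4.43953149e-04, -5.38996089e+01, -1.26495592e+00, -1.58622372e+01,
        9.75295465e-03,  3.91165435e-03,  2.07488461e-05]), 'ee_pos': array([0.25297669, 0.5714028 , 0.23117358]), 'tool_rot': array([3.14155916e+00, 2.73116059e-04, 1.15403282e+00]), 'ft_force': array([-0.02019079, -0.31099544,  0.66290637]), 'ft_torque': array([-0.0307222 , -0.03999389, -0.00969109]), 'gripper_width': 0.08523764748291172}
```

View pics/scene0.png

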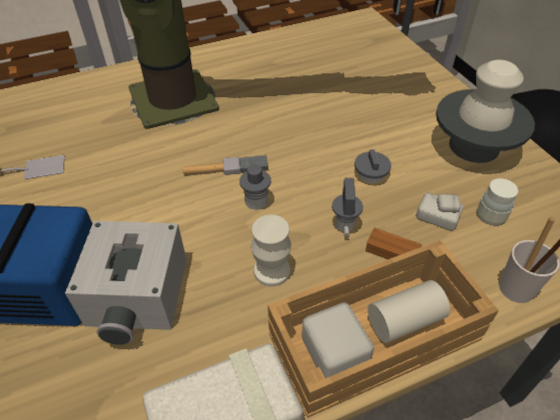

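View pics/top0.png

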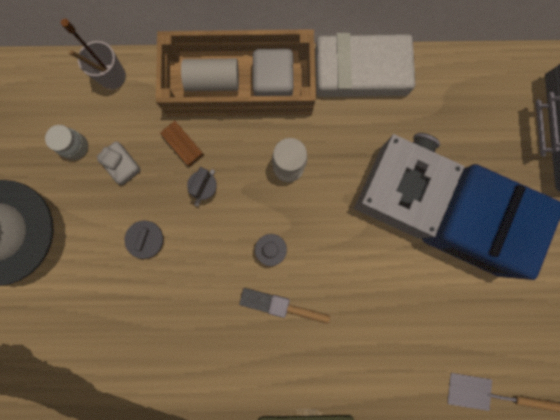

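```bash
python3 - <<'E'
import cv2, numpy as np
t=cv2.imread("pics/top0.png"); s=cv2.imread("pics/scene0.png")
f=lambda im,x,y,w,h,k:cv2.convertScaleAbs(cv2.resize(im[y:y+h,x:x+w],None,fx=k,fy=k,interpolation=cv2.INTER_CUBIC),alpha=1.7)
a=f(t,170,155,64,60,6); b=f(s,315,165,64,80,6)
h=max(a.shape[0],b.shape[0]); o=np.zeros((h,800,3),np.uint8); o[:a.shape[0],:a.shape[1]]=a; o[:b.shape[0],400:400+b.shape[1]]=b
cv2.imwrite("pics/z1.png",o)
a=f(t,355,125,120,120,5);cv2.imwrite("pics/z2.png",a)
b=f(s,70,210,125,140,4.2);cv2.imwrite("pics/z3.png",b)
E
```

```text
(no output)
```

View pics/z1.png

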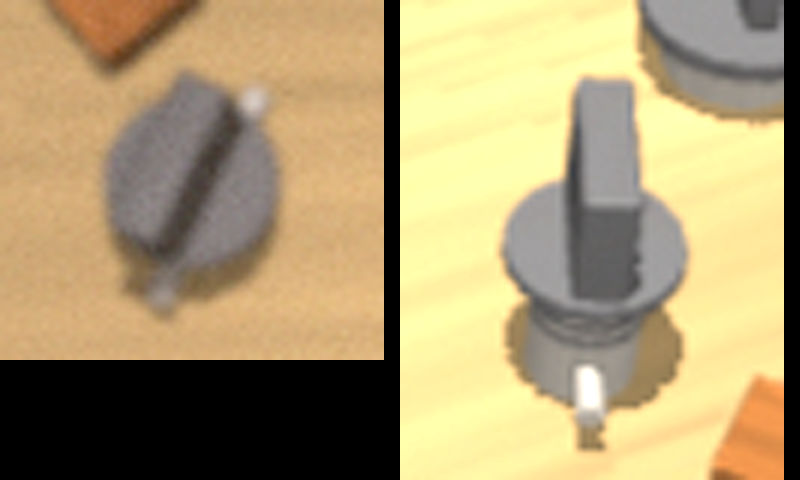

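View pics/z2.png

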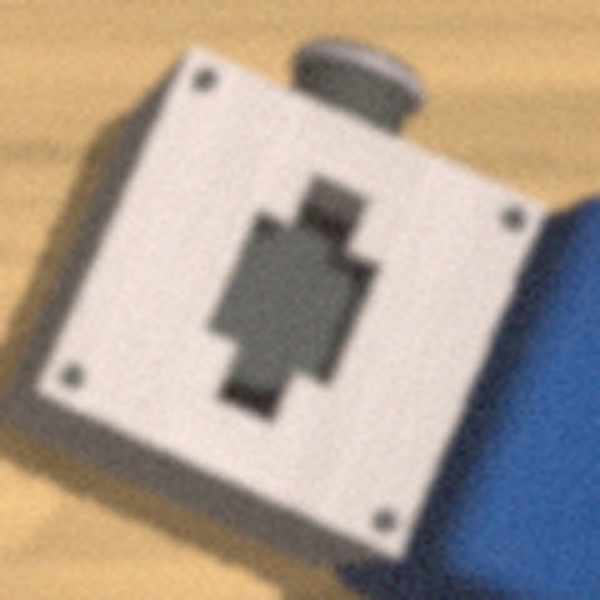

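View pics/z3.png

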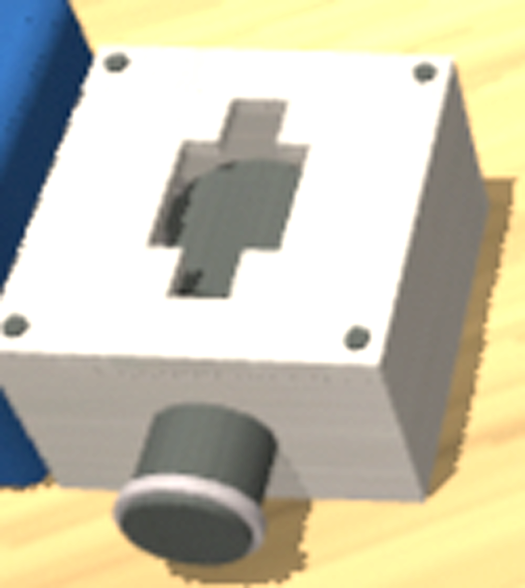

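```bash
cat > h.py <<'E'
import numpy as np
from workcell import manip
C={n:manip.camera_model(n) for n in("scene","top")}
def proj(n,X):
    m=C[n]; X=np.atleast_2d(X); c=X@m["R"].T+m["t"]; p=c@m["intrinsics"].T; return p[:,:2]/p[:,2:]
def back(n,uv,z):
    m=C[n]; d=m["R"].T@np.linalg.solve(m["intrinsics"],[uv[0],uv[1],1]); o=-m["R"].T@m["t"]; return o+d*(z-o[2])/d[2]
def un(p,k,ox,oy): p=np.asarray(p,float); return (p+.5)/k-.5+np.array([ox,oy])
E
python3 - <<'E'
from h import *
from scipy.optimize import least_squares
z=.11
for n,c,s,a in (("top",[(192,45),(545,207),(403,557),(38,392)],[(205,79),(514,218),(385,520),(71,376)],(5,355,125)),
  ("scene",[(100,47),(455,58),(380,363),(0,350)],[(117,62),(425,71),(357,337),(14,325)],(4.2,70,210))):
    for q in (c,s):
        P=np.array([back(n,p,z) for p in un(q,*a)])
        e=[np.degrees(np.arctan2(*(P[(i+1)%4]-P[i])[1::-1])) for i in range(4)]
        print(n,P.mean(0).round(4),[round(np.linalg.norm(P[i]-P[i-1]),4) for i in range(4)],np.round(e,1))
# slot ends, top
q=un([(338,190),(250,410)],5,355,125); P=[back("top",p,z) for p in q]; d=P[0]-P[1]; print("slot",(P[0]+P[1])/2,np.linalg.norm(d),np.degrees(np.arctan2(d[1],d[0])))
# cartridge
obs=[]
bx,by,ht=.03,.01,.113
sb=un([(583,80),(632,80),(638,205),(583,200)],6,315,165)-[400/6,0]
print("bar top scene",[back("scene",p,ht).round(4) for p in sb], np.mean([back("scene",p,ht) for p in sb],0))
pe=un([(258,97),(160,298)],6,170,155); P=[back("top",p,.022) for p in pe]; d=P[0]-P[1]; print("pins top",(P[0]+P[1])/2,np.linalg.norm(d),np.degrees(np.arctan2(d[1],d[0])))
p=un([(590,412)],6,315,165)[0]-[400/6,0]; print("pin end scene",back("scene",p,.022))
bt=un([(183,70),(241,100),(170,255),(115,225)],6,170,155); P=np.array([back("top",p,ht) for p in bt]); print(P.round(4),P.mean(0))
for k in("scene","top"):
    for d in manip.silhouettes("cartridge_grip",k)[:1]:print(d["extent"])
print("urn",back("scene",(270,277),0), back("top",(289,155),.133))
E
```

```text
top [ 0.5833 -0.2272  0.11  ] [np.float64(0.1607), np.float64(0.1592), np.float64(0.1583), np.float64(0.1608)] [-116.4  154.8   64.5  -25.8]
top [ 0.5839 -0.227   0.11  ] [np.float64(0.1378), np.float64(0.1387), np.float64(0.1378), np.float64(0.1389)] [-115.9  153.9   64.2  -26.2]
scene [ 0.5884 -0.2259  0.11  ] [np.float64(0.1582), np.float64(0.16), np.float64(0.1574), np.float64(0.1518)] [  64.   -26.1 -115.8  156.8]
scene [ 0.5856 -0.2277  0.11  ] [np.float64(0.1379), np.float64(0.1379), np.float64(0.1379), np.float64(0.1384)] [  64.2  -26.1 -115.9  153.7]
slot [ 0.58283813 -0.22715504  0.11      ] 0.09975548199073872 -24.323916819235254
bar top scene [array([0.5726, 0.2186, 0.113 ]), array([0.5792, 0.2335, 0.113 ]), array([0.6304, 0.2073, 0.113 ]), array([0.6214, 0.1923, 0.113 ])] [0.60092764 0.21291608 0.113     ]
pins top [0.59609665 0.21576897 0.022     ] 0.08368977005043762 -25.514309837498956
pin end scene [0.63724774 0.19541923 0.022     ]
[[0.6262 0.2105 0.113 ]
 [0.6155 0.1906 0.113 ]
 [0.5624 0.2144 0.113 ]
 [0.5729 0.2332 0.113 ]] [0.59425445 0.21218298 0.113     ]
[347.9, 205.7, 32.9, 61.4]
[202.0, 184.6, 25.0, 38.9]
urn [0.65995493 0.01666743 0.        ] [0.64286073 0.02804445 0.133     ]
```

```bash
cat >> h.py <<'E'
from scipy.spatial.transform import Rotation as Ro
def rel(targets, s=None):
    s=s or manip.observe(); R=Ro.from_euler("xyz",s["tool_rot"])
    print("t",round(s["time_s"],2),"pos",s["ee_pos"].round(4),"rpy",np.degrees(s["tool_rot"]).round(2),"q",s["qpos"].round(2),"F",s["ft_force"].round(1),"w",round(s["gripper_width"],4))
    for p,yaw in targets:
        T=Ro.from_euler("xyz",[180,0,yaw],degrees=True)
        print(p,"->",(R.inv().apply(np.array(p)-s["ee_pos"])*1000).round(1), np.degrees((R.inv()*T).as_rotvec()).round(2))
E
python3 - <<'E'
from h import *
rel([((.33,.38,.231),64),((.5975,.214,.231),64),((.5975,.214,.15),64),((.5975,.214,.069),64)])
E
```

```text
t 0.5 pos [0.253  0.5715 0.2313] rpy [-180.     -0.     66.12] q [-1.12  0.69 -0.19  1.57  0.16  0.9  -0.22] F [ 0.1 -0.4 -0.4] w 0.0857
(0.33, 0.38, 0.231) -> [-143.9  147.9    0.3] [-0.   -0.    2.12]
(0.5975, 0.214, 0.231) -> [-1.874e+02  4.597e+02  3.000e-01] [-0.   -0.    2.12]
(0.5975, 0.214, 0.15) -> [-187.4  459.8   81.3] [-0.   -0.    2.12]
(0.5975, 0.214, 0.069) -> [-187.4  459.8  162.3] [-0.   -0.    2.12]
```

Emit:
play_rows(xyz=[[-36, 37, 0], [-72, 74, 0], [-108, 111, 0], [-144, 148, 0], [-151, 200, 0], [-158, 252, 0], [-165, 304, 0], [-172, 354, 0]], turn=[[0, 0, 0], [0, 0, 0], [0, 0, 1], [0, 0, 2], [0, 0, 2], [0, 0, 2], [0, 0, 2], [0, 0, 2]], claw=[0, 0, 0, 0, 0, 0, 0, 0])

```text
time_s: 1.5
ee_pos: [0.5086, 0.2699, 0.2315]
tool_rot: [3.141, -0.001, 1.119]
ft_force: [0.4, 1.3, -0.3]
gripper_width: 0.0855
```

```bash
python3 - <<'E'
from h import *
rel([((.5975,.214,.231),64),((.5975,.214,.15),64)])
E
```

```text
t 1.5 pos [0.5086 0.2699 0.2315] rpy [ 1.7999e+02 -3.0000e-02  6.4100e+01] q [-0.43  0.63 -0.23  1.72  0.18  0.82  0.37] F [ 0.4  1.3 -0.3] w 0.0855
(0.5975, 0.214, 0.231) -> [-11.4 104.3   0.5] [ 0.01 -0.03  0.1 ]
(0.5975, 0.214, 0.15) -> [-11.5 104.3  81.5] [ 0.01 -0.03  0.1 ]
```

Emit:
play_rows(xyz=[[-3, 35, 0], [-7, 70, 0], [-11, 104, 0], [-11, 104, 35], [-11, 104, 70], [-11, 104, 80], [-11, 104, 80], [-11, 104, 80]], turn=[[0, 0, 0], [0, 0, 0], [0, 0, 0], [0, 0, 0], [0, 0, 0], [0, 0, 0], [0, 0, 0], [0, 0, 0]], claw=[0, 0, 0, 0, 0, 0, 0, 0])

```text
time_s: 2.5
ee_pos: [0.5985, 0.2152, 0.1531]
tool_rot: [3.14, -0.003, 1.119]
ft_force: [0.3, 0.2, -0.0]
gripper_width: 0.0854
```

```bash
cat > look.py <<'E'
from h import *
import cv2,sys
def look(tag,xs,xt,ks=5,kt=5,g=1.5):
    out=[]
    for n,(x,y,w,h),k in(("scene",xs,ks),("top",xt,kt)):
        im=manip.grab_frame(n)[:,:,::-1]; im=np.ascontiguousarray(im)
        out.append(cv2.convertScaleAbs(cv2.resize(im[y:y+h,x:x+w],None,fx=k,fy=k,interpolation=cv2.INTER_CUBIC),alpha=g))
    H=max(o.shape[0] for o in out); o=np.zeros((H,sum(o.shape[1] for o in out),3),np.uint8); c=0
    for a in out: o[:a.shape[0],c:c+a.shape[1]]=a; c+=a.shape[1]
    cv2.imwrite(f"pics/{tag}.png",o)
E
python3 - <<'E'
from look import *
look("hov",(300,130,100,120),(150,140,100,100),4,4)
rel([((.5975,.214,.069),64)])
E
```

```text
t 2.6 pos [0.5983 0.215  0.153 ] rpy [ 1.7988e+02 -1.5000e-01  6.4110e+01] q [-0.3   0.8  -0.21  1.61  0.22  0.76  0.5 ] F [ 0.3 -0.2 -0.4] w 0.0857
(0.5975, 0.214, 0.069) -> [-1.5 -0.5 84. ] [ 0.12 -0.15  0.1 ]
```

View pics/hov.png

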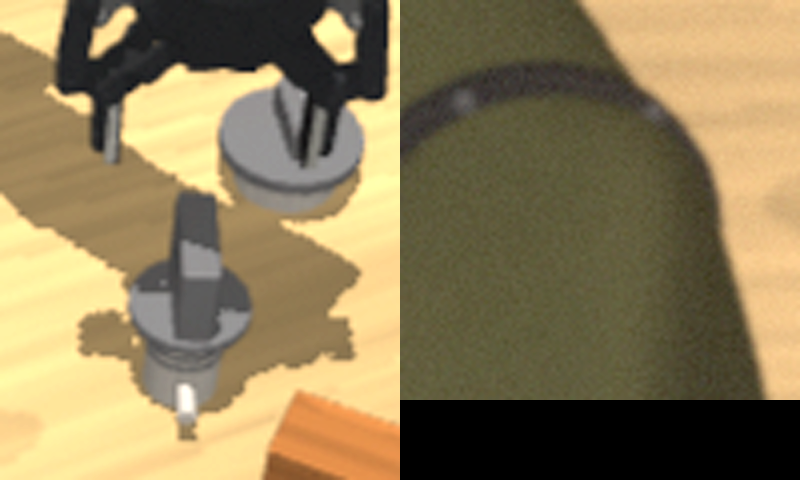

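Emit:
play_rows(xyz=[[-1, 0, 20], [-1, 0, 42], [-1, 0, 64], [-1, 0, 82], [-1, 0, 82], [-1, 0, 82], [-1, 0, 82], [-1, 0, 82]], turn=[[0, 0, 0], [0, 0, 0], [0, 0, 0], [0, 0, 0], [0, 0, 0], [0, 0, 0], [0, 0, 0], [0, 0, 0]], claw=[0, 0, 0, 0, 0, 80, 160, 255], squeeze=70)

```text
time_s: 3.6
ee_pos: [0.5986, 0.2144, 0.0717]
tool_rot: [3.139, -0.004, 1.119]
ft_force: [-0.0, 0.7, -1.5]
gripper_width: 0.0324
```

Emit:
play_rows(xyz=[[0, 0, 0], [0, 0, 0], [0, 0, 0], [0, 0, 0], [0, 0, 0], [0, 0, 0], [0, 0, 0], [0, 0, 0]], turn=[[0, 0, 0], [0, 0, 0], [0, 0, 0], [0, 0, 0], [0, 0, 0], [0, 0, 0], [0, 0, 0], [0, 0, 0]], claw=[255, 255, 255, 255, 255, 255, 255, 255])

```text
time_s: 4.6
ee_pos: [0.5986, 0.2144, 0.0718]
tool_rot: [3.139, -0.004, 1.119]
ft_force: [-0.6, -0.7, 2.9]
gripper_width: 0.019
```

```bash
python3 - <<'E'
from look import *
look("gr",(300,130,100,120),(150,140,100,100),4,4)
rel([((.5975,.214,.28),64),((.5,.02,.28),64),((.5845,-.2272,.28),64)])
E
```

```text
t 4.7 pos [0.5986 0.2144 0.0718] rpy [179.83  -0.21  64.1 ] q [-0.32  0.91 -0.18  1.65  0.26  0.6   0.48] F [-0.3 -0.7  2.9] w 0.0194
(0.5975, 0.214, 0.28) -> [-1.000e-01 -2.000e-01 -2.082e+02] [ 0.17 -0.21  0.1 ]
(0.5, 0.02, 0.28) -> [-217.2   -3.2 -209. ] [ 0.17 -0.21  0.1 ]
(0.5845, -0.2272, 0.28) -> [-402.7  180.8 -209.1] [ 0.17 -0.21  0.1 ]
```

View pics/gr.png

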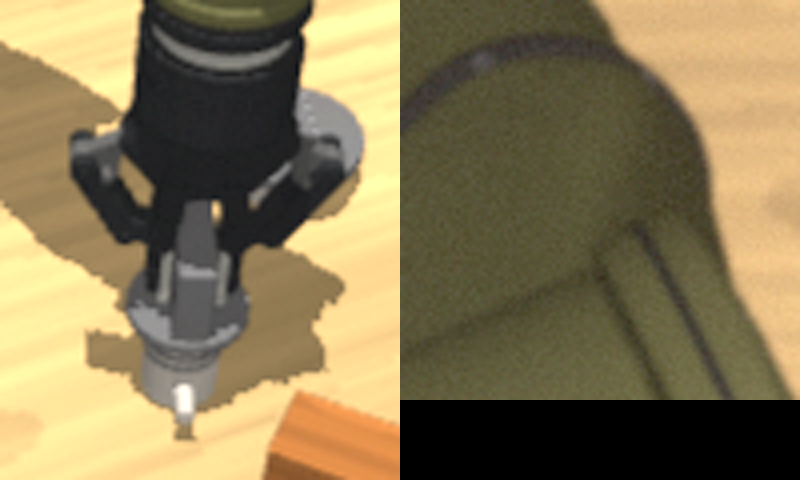

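Emit:
play_rows(xyz=[[0, 0, -20], [0, 0, -60], [0, 0, -105], [0, 0, -150], [0, 0, -195], [-30, 0, -209], [-80, 0, -209], [-130, 0, -209]], turn=[[0, 0, 0], [0, 0, 0], [0, 0, 0], [0, 0, 0], [0, 0, 0], [0, 0, 0], [0, 0, 0], [0, 0, 0]], claw=[255, 255, 255, 255, 255, 255, 255, 255])

```text
time_s: 5.7
ee_pos: [0.5401, 0.0958, 0.2813]
tool_rot: [3.138, -0.004, 1.119]
ft_force: [0.5, -1.0, -2.6]
gripper_width: 0.019
```

```bash
python3 - <<'E'
from h import *
rel([((.5,.02,.28),64),((.5845,-.2272,.28),64)])
E
```

```text
t 5.7 pos [0.5401 0.0958 0.2813] rpy [179.77  -0.22  64.14] q [-0.09  0.53 -0.26  1.74  0.17  0.89  0.69] F [ 0.5 -1.  -2.6] w 0.019
(0.5, 0.02, 0.28) -> [-85.7  -3.    1. ] [ 0.23 -0.22  0.14]
(0.5845, -0.2272, 0.28) -> [-271.3  180.9    1. ] [ 0.23 -0.22  0.14]
```

Emit:
play_rows(xyz=[[-43, -1, 1], [-86, -3, 1], [-120, 30, 1], [-155, 65, 1], [-190, 100, 1], [-225, 135, 1], [-255, 165, 1], [-271, 181, 1]], turn=[[0, 0, 0], [0, 0, 0], [0, 0, 0], [0, 0, 0], [0, 0, 0], [0, 0, 0], [0, 0, 0], [0, 0, 0]], claw=[255, 255, 255, 255, 255, 255, 255, 255])

```text
time_s: 6.7
ee_pos: [0.5843, -0.2302, 0.2804]
tool_rot: [3.137, -0.003, 1.116]
ft_force: [-0.5, 1.2, -2.5]
gripper_width: 0.0196
```

Emit:
play_rows(xyz=[[0, 0, 10], [0, 0, 20], [0, 0, 30], [0, 0, 40], [0, 0, 50], [0, 0, 50], [0, 0, 50], [0, 0, 50]], turn=[[0, 0, 0], [0, 0, 0], [0, 0, 0], [0, 0, 0], [0, 0, 0], [0, 0, 0], [0, 0, 0], [0, 0, 0]], claw=[255, 255, 255, 255, 255, 255, 255, 255])

```text
time_s: 7.7
ee_pos: [0.5849, -0.2304, 0.2309]
tool_rot: [3.136, -0.003, 1.116]
ft_force: [0.9, -0.2, -2.2]
gripper_width: 0.0199
```

```bash
python3 - <<'E'
from look import *
look("ab",(70,150,130,160),(340,110,130,140),3,3)
rel([((.5845,-.2272,.2),64)])
E
```

```text
t 7.8 pos [ 0.5848 -0.2303  0.2308] rpy [ 1.7969e+02 -1.5000e-01  6.3940e+01] q [ 0.44  0.7  -0.25  1.56  0.2   0.91  1.24] F [ 0.3 -0.8 -2.6] w 0.0189
(0.5845, -0.2272, 0.2) -> [ 2.6 -1.8 30.8] [ 0.31 -0.15 -0.06]
```

View pics/ab.png

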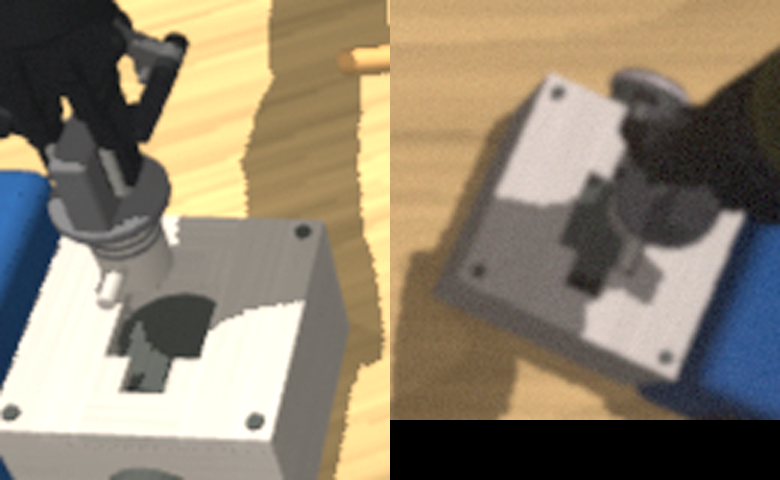

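```bash
python3 - <<'E'
from look import *
import cv2
look("ab2",(70,180,70,90),(395,150,80,70),6,4,2)
s=manip.observe();p=s["ee_pos"];a=np.radians(-26.05);u=np.array([np.cos(a),np.sin(a),0])
zb=p[2]-.0718
for n in("scene","top"):
    for sg in(1,-1): print(n,sg,proj(n,[*(p+sg*.044*u)[:2],zb+.022]))
    for sg in(1,-1): print(n,"bartop",sg,proj(n,[*(p+sg*.03*u)[:2],zb+.113]))
print(proj("scene",[*(p)[:2],zb]),proj("scene",[*(p+.005*u)[:2],zb]))
E
```

```text
scene 1 [[105.05022755 250.68977779]]
scene -1 [[119.60122386 209.88321129]]
scene bartop 1 [[ 91.50348133 205.7306559 ]]
scene bartop -1 [[103.09234985 177.52625113]]
top 1 [[435.04205673 157.08800863]]
top -1 [[417.12408571 198.39119061]]
top bartop 1 [[450.17899026 152.85185212]]
top bartop -1 [[436.70345392 184.20620644]]
[[115.88652231 237.90664367]] [[115.08657974 240.2206122 ]]
```

View pics/ab2.png

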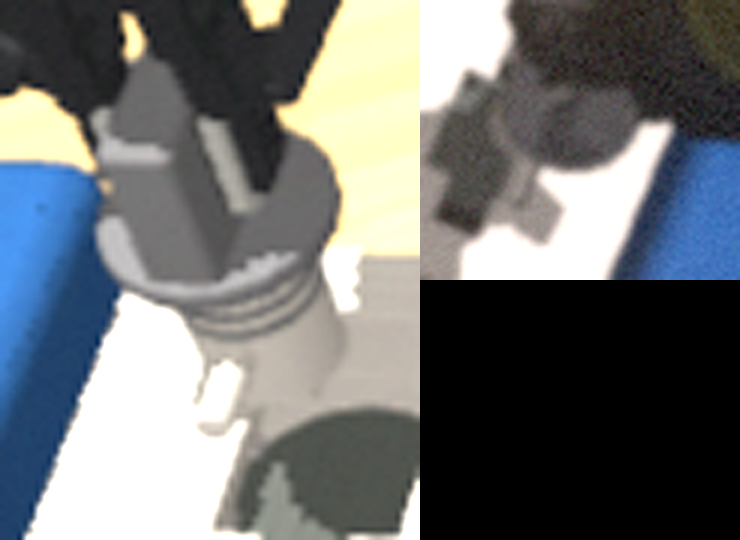

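```bash
python3 - <<'E'
from h import *
rel([((.5854,-.2276,z),64) for z in(.2,.175,.165,.15,.131)])
E
```

```text
t 7.9 pos [ 0.5847 -0.2303  0.2307] rpy [ 1.7971e+02 -1.5000e-01  6.3930e+01] q [ 0.44  0.7  -0.25  1.56  0.2   0.91  1.24] F [ 0.6 -0.8 -2.5] w 0.0194
(0.5854, -0.2276, 0.2) -> [ 2.7 -0.8 30.7] [ 0.29 -0.15 -0.07]
(0.5854, -0.2276, 0.175) -> [ 2.6 -0.9 55.7] [ 0.29 -0.15 -0.07]
(0.5854, -0.2276, 0.165) -> [ 2.6 -0.9 65.7] [ 0.29 -0.15 -0.07]
(0.5854, -0.2276, 0.15) -> [ 2.5 -1.  80.7] [ 0.29 -0.15 -0.07]
(0.5854, -0.2276, 0.131) -> [ 2.5 -1.1 99.7] [ 0.29 -0.15 -0.07]
```

Emit:
play_rows(xyz=[[2.6, -0.9, 6], [2.6, -0.9, 12], [2.6, -0.9, 18], [2.6, -0.9, 24], [2.6, -0.9, 30], [2.6, -0.9, 30], [2.6, -0.9, 30], [2.6, -0.9, 30]], turn=[[0, 0, 0], [0.3, -0.1, 0], [0.3, -0.1, 0], [0.3, -0.1, 0], [0.3, -0.1, 0], [0.3, -0.1, 0], [0.3, -0.1, 0], [0.3, -0.1, 0]], claw=[255, 255, 255, 255, 255, 255, 255, 255])

```text
time_s: 8.9
ee_pos: [0.5855, -0.2277, 0.201]
tool_rot: [3.141, -0.001, 1.116]
ft_force: [-0.3, -0.1, -2.1]
gripper_width: 0.0193
```

```bash
python3 - <<'E'
from look import *
look("ab3",(70,190,90,90),(375,140,100,80),5,3,1.5)
rel([((.5854,-.2276,z),64) for z in(.165,.131)])
E
```

```text
t 9.0 pos [ 0.5854 -0.2277  0.201 ] rpy [ 1.7998e+02 -5.0000e-02  6.3930e+01] q [ 0.43  0.73 -0.24  1.59  0.21  0.85  1.22] F [ 1.1  1.  -2.2] w 0.0195
(0.5854, -0.2276, 0.165) -> [ 0.  0. 36.] [ 0.02 -0.05 -0.07]
(0.5854, -0.2276, 0.131) -> [ 0. -0. 70.] [ 0.02 -0.05 -0.07]
```

View pics/ab3.png

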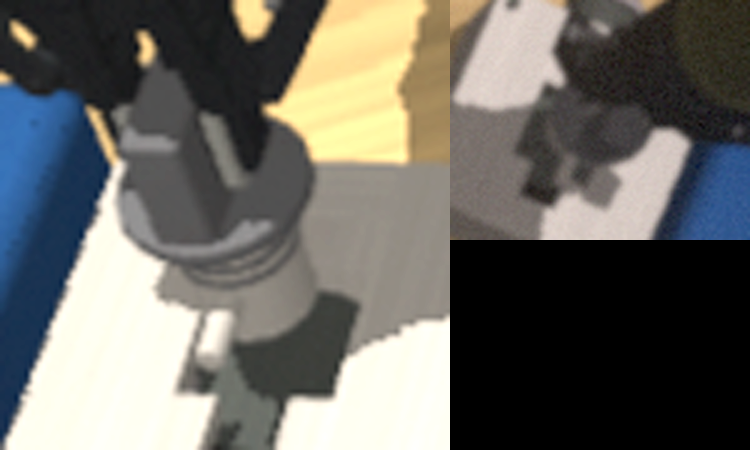

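Cartridge is lined up above the port: its pin end is at about (112,258) in the scene view, and the slot runs parallel. Lowering slowly.

Emit:
play_rows(xyz=[[0, 0, 5], [0, 0, 10], [0, 0, 15], [0, 0, 20], [0, 0, 25], [0, 0, 30], [0, 0, 36], [0, 0, 36]], turn=[[0, 0, 0], [0, 0, 0], [0, 0, 0], [0, 0, 0], [0, 0, 0], [0, 0, 0], [0, 0, 0], [0, 0, 0]], claw=[255, 255, 255, 255, 255, 255, 255, 255])

```text
time_s: 10.0
ee_pos: [0.585, -0.2275, 0.1643]
tool_rot: [-3.141, -0.001, 1.116]
ft_force: [-0.9, 0.2, -2.2]
gripper_width: 0.0194
```

```bash
python3 - <<'E'
from look import *
look("in1",(70,190,90,100),(375,140,100,80),5,3,1.5)
rel([((.5854,-.2276,z),64) for z in(.15,.131)])
E
```

```text
t 10.1 pos [ 0.5855 -0.2276  0.165 ] rpy [ 1.7998e+02 -6.0000e-02  6.3930e+01] q [ 0.42  0.78 -0.23  1.62  0.23  0.77  1.21] F [-1.1 -0.  -2.9] w 0.0195
(0.5854, -0.2276, 0.15) -> [-0.1 -0.1 15. ] [ 0.02 -0.06 -0.07]
(0.5854, -0.2276, 0.131) -> [-0.1 -0.1 34. ] [ 0.02 -0.06 -0.07]
```

View pics/in1.png

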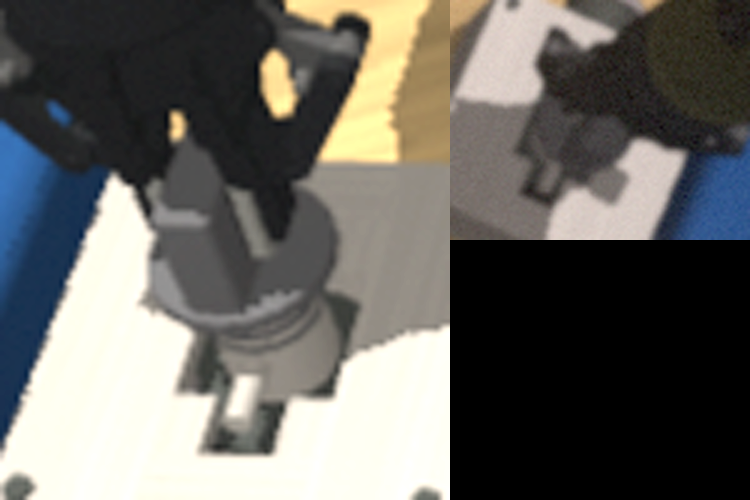

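Emit:
play_rows(xyz=[[0, 0, 5], [0, 0, 10], [0, 0, 15], [0, 0, 20], [0, 0, 25], [0, 0, 30], [0, 0, 34], [0, 0, 34]], turn=[[0, 0, 0], [0, 0, 0], [0, 0, 0], [0, 0, 0], [0, 0, 0], [0, 0, 0], [0, 0, 0], [0, 0, 0]], claw=[255, 255, 255, 255, 255, 255, 255, 255])

```text
time_s: 11.1
ee_pos: [0.5861, -0.2277, 0.1321]
tool_rot: [3.14, -0.001, 1.116]
ft_force: [-2.5, 0.1, 10.8]
gripper_width: 0.0192
```

```bash
python3 - <<'E'
from look import *
look("in2",(70,190,90,100),(375,140,100,80),5,3,1.5)
rel([((.5854,-.2276,.131),64),((.5854,-.2276,.131),-26)])
E
```

```text
t 11.2 pos [ 0.5861 -0.2277  0.1324] rpy [ 1.7988e+02 -6.0000e-02  6.3930e+01] q [ 0.42  0.82 -0.22  1.64  0.24  0.71  1.2 ] F [-1.2  0.7 11.3] w 0.0192
(0.5854, -0.2276, 0.131) -> [-0.2 -0.7  1.4] [ 0.12 -0.06 -0.07]
(0.5854, -0.2276, 0.131) -> [-0.2 -0.7  1.4] [ 5.000e-02 -1.500e-01  8.993e+01]
```

View pics/in2.png

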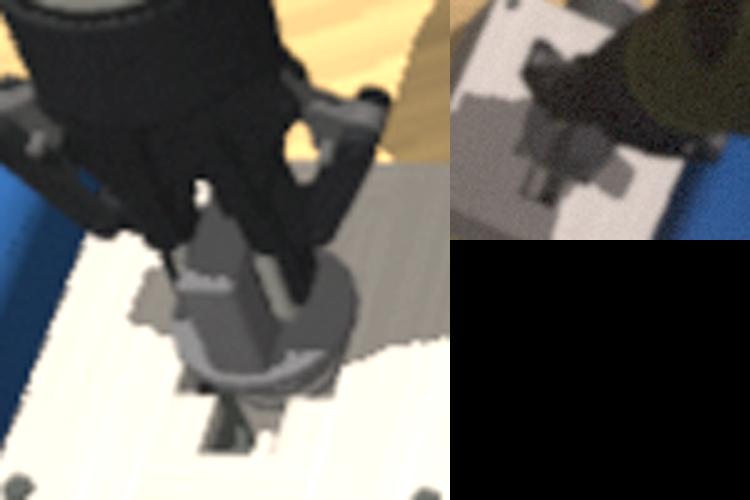

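Emit:
play_rows(xyz=[[0, -0.5, 2], [0, -0.5, 2], [0, -0.5, 2], [0, -0.5, 2], [0, -0.5, 2], [0, -0.5, 2], [0, -0.5, 2], [0, -0.5, 2]], turn=[[0, 0, 6], [0, 0, 15], [0, 0, 24], [0, 0, 33], [0, 0, 42], [0, 0, 51], [0, 0, 60], [0, 0, 60]], claw=[255, 255, 255, 255, 255, 255, 255, 255])

```text
time_s: 12.2
ee_pos: [0.5871, -0.2298, 0.1323]
tool_rot: [3.137, -0.006, 0.067]
ft_force: [-1.7, -2.7, 10.5]
gripper_width: 0.0195
```

```bash
python3 - <<'E'
from h import *
rel([((.5854,-.2276,.131),-26)])
print(manip.observe()["ft_torque"])
E
```

```text
t 12.2 pos [ 0.5871 -0.2298  0.1323] rpy [179.74  -0.34   3.81] q [ 0.26  0.82  0.08  1.65 -0.09  0.67  0.44] F [-1.7 -2.7 10.5] w 0.0195
(0.5854, -0.2276, 0.131) -> [-1.5 -2.4  1.2] [ 0.17 -0.4  29.81]
[-0.60245001  0.40712594 -0.00686555]
```

Emit:
play_rows(xyz=[[-0.5, -1, 2], [-1, -2, 2], [-1.5, -2.4, 2], [-1.5, -2.4, 2], [-1.5, -2.4, 2], [-1.5, -2.4, 2], [-1.5, -2.4, 2], [-1.5, -2.4, 2]], turn=[[0, 0, 7], [0, 0, 14], [0, 0, 21], [0, 0, 28], [0.2, -0.4, 30], [0.2, -0.4, 30], [0.2, -0.4, 30], [0.2, -0.4, 30]], claw=[255, 255, 255, 255, 255, 255, 255, 255])

```text
time_s: 13.2
ee_pos: [0.5863, -0.2304, 0.1322]
tool_rot: [3.14, -0.005, -0.458]
ft_force: [-1.2, -1.7, 10.5]
gripper_width: 0.0194
```

```bash
python3 - <<'E'
from look import *
look("tu",(70,190,90,100),(375,140,100,80),5,3,1.5)
rel([((.5854,-.2276,.145),-26)])
E
```

```text
t 13.3 pos [ 0.5864 -0.2304  0.1322] rpy [179.89  -0.28 -26.25] q [ 0.18  0.83  0.22  1.65 -0.26  0.68  0.07] F [-1.8 -3.  10.4] w 0.0192
(0.5854, -0.2276, 0.145) -> [ -2.   -2.1 -12.8] [ 0.11 -0.28 -0.25]
```

View pics/tu.png

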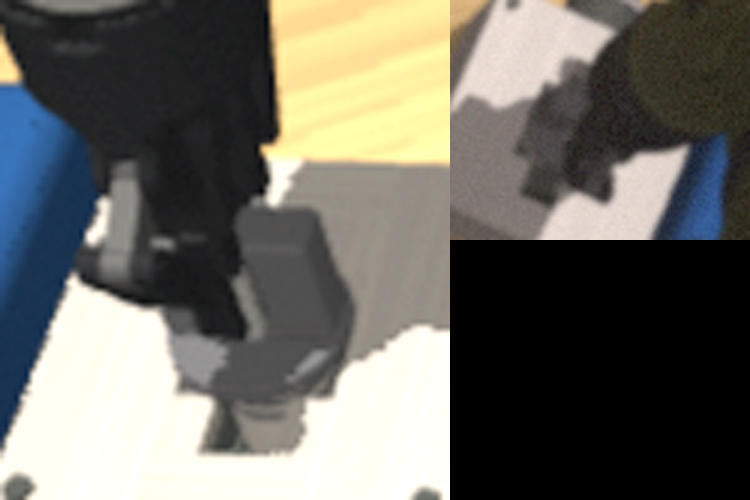

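Emit:
play_rows(xyz=[[0, 0, -2], [0, 0, -4], [0, 0, -6], [0, 0, -8], [0, 0, -10], [0, 0, -12], [0, 0, -13], [0, 0, -13]], turn=[[0, 0, 0], [0, 0, 0], [0, 0, 0], [0, 0, 0], [0, 0, 0], [0, 0, 0], [0, 0, 0], [0, 0, 0]], claw=[255, 255, 255, 255, 255, 255, 255, 255])

```text
time_s: 14.3
ee_pos: [0.5862, -0.2306, 0.1448]
tool_rot: [3.139, -0.005, -0.458]
ft_force: [0.6, -1.2, -0.6]
gripper_width: 0.0191
```

```bash
python3 - <<'E'
from look import *
look("up",(70,190,90,100),(375,140,100,80),5,3,1.5)
rel([((.5854,-.2276,.145),-26)])
E
```

```text
t 14.4 pos [ 0.5862 -0.2306  0.1449] rpy [179.87  -0.27 -26.25] q [ 0.17  0.81  0.23  1.65 -0.25  0.71  0.07] F [ 0.6 -2.2 -0.8] w 0.019
(0.5854, -0.2276, 0.145) -> [-2.  -2.3 -0.2] [ 0.13 -0.27 -0.26]
```

View pics/up.png

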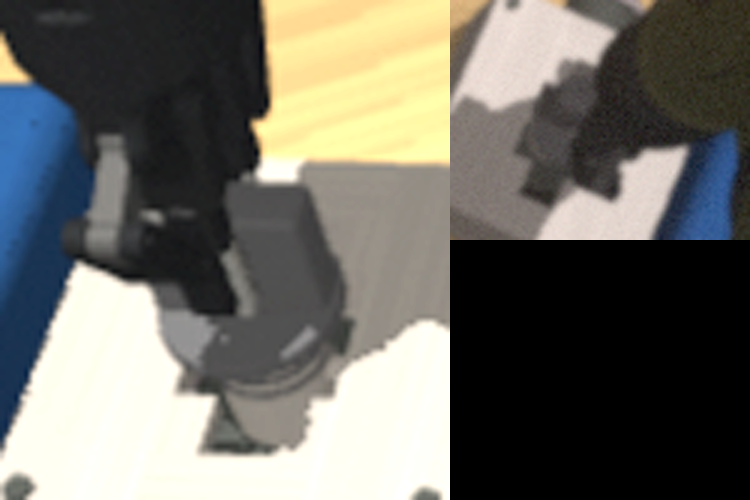

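Emit:
play_rows(xyz=[[0, 0, 0], [0, 0, 0], [0, 0, 0], [0, 0, 0], [0, 0, 0], [0, 0, 0], [0, 0, 0], [0, 0, 0]], turn=[[0, 0, 0], [0, 0, 0], [0, 0, 0], [0, 0, 0], [0, 0, 0], [0, 0, 0], [0, 0, 0], [0, 0, 0]], claw=[220, 180, 140, 100, 60, 0, 0, 0])

```text
time_s: 15.4
ee_pos: [0.5862, -0.2306, 0.1448]
tool_rot: [3.139, -0.005, -0.458]
ft_force: [0.3, -0.4, 0.5]
gripper_width: 0.0857
```

Emit:
play_rows(xyz=[[0, 0, -10], [0, 0, -25], [0, 0, -45], [0, 0, -65], [0, 0, -90], [0, 0, -120], [0, 0, -150], [0, 0, -150]], turn=[[0, 0, 0], [0, 0, 0], [0, 0, 0], [0, 0, 0], [0, 0, 0], [0, 0, 0], [0, 0, 0], [0, 0, 0]], claw=[0, 0, 0, 0, 0, 0, 0, 0])

```text
time_s: 16.4
ee_pos: [0.5873, -0.231, 0.2988]
tool_rot: [3.14, -0.012, -0.458]
ft_force: [0.1, 0.5, -0.5]
gripper_width: 0.0853
```

```bash
python3 - <<'E'
from look import *
look("end",(70,170,120,140),(340,110,140,140),4,2,1.5)
rel([((.4,-.2,.3),-26)])
E
```

```text
t 16.5 pos [ 0.5856 -0.2299  0.2954] rpy [179.88  -0.3  -26.26] q [ 0.14  0.64  0.3   1.49 -0.2   1.04  0.02] F [ 0.5 -0.4  0.4] w 0.0855
(0.4, -0.2, 0.3) -> [-179.6   55.3   -5.4] [ 0.12 -0.3  -0.26]
```

View pics/end.png

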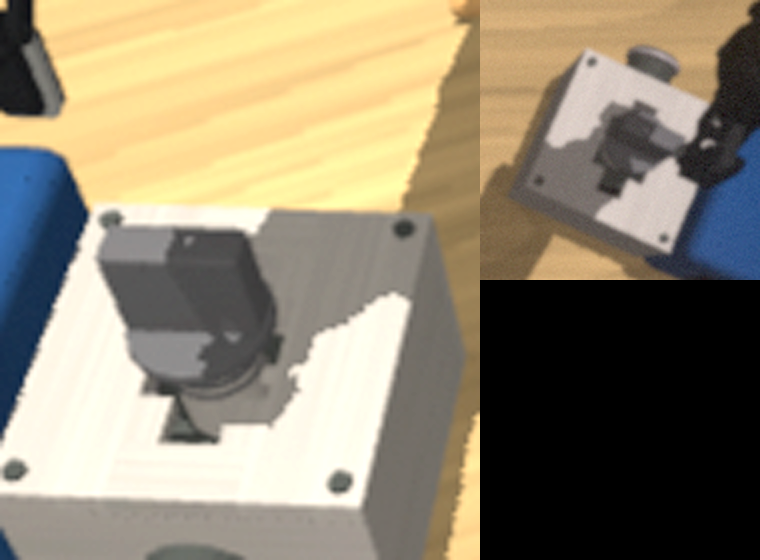

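Emit:
play_rows(xyz=[[-20, 0, 0], [-45, 10, 0], [-70, 20, 0], [-95, 30, 0], [-120, 40, 0], [-145, 45, 0], [-165, 50, 0], [-165, 50, 0]], turn=[[0, 0, 0], [0, 0, 0], [0, 0, 0], [0, 0, 0], [0, 0, 0], [0, 0, 0], [0, 0, 0], [0, 0, 0]], claw=[0, 0, 0, 0, 0, 0, 0, 0])

```text
time_s: 17.5
ee_pos: [0.4137, -0.2012, 0.2942]
tool_rot: [3.14, -0.003, -0.459]
ft_force: [-0.2, -0.1, -1.3]
gripper_width: 0.0856
```

```bash
python3 - <<'E'
from look import *
import cv2
a=np.radians(64);u=np.array([np.cos(a),np.sin(a)]);v=np.array([-u[1],u[0]]);c=np.array([.5852,-.2276])
out=[]
for n,(x,y,w,h) in(("scene",(80,190,100,110)),("top",(365,130,100,110))):
    im=np.ascontiguousarray(manip.grab_frame(n)[:,:,::-1]); cv2.imwrite(f"pics/{n}_fin.png",im)
    k=4; z=cv2.convertScaleAbs(cv2.resize(im[y:y+h,x:x+w],None,fx=k,fy=k,interpolation=cv2.INTER_CUBIC),alpha=1.5)
    f=lambda P:((proj(n,P)-[x,y]+.5)*k-.5).round().astype(int)
    P=[[*(c+sx*.03*u+sy*.01*v),.186] for sx,sy in((1,1),(1,-1),(-1,-1),(-1,1))]
    cv2.polylines(z,[f(P)],True,(0,0,255),1)
    th=np.linspace(0,6.283,60); P=[[*(c+.032*np.array([np.cos(t),np.sin(t)])),.136] for t in th]
    cv2.polylines(z,[f(P)],True,(0,255,0),1); out.append(z)
cv2.imwrite("pics/fin.png",np.hstack(out))
for k in("urn","cartridge_grip"): print(k,[(round(d["score"],2),d["extent"]) for d in manip.silhouettes(k,"scene")[:2]])
E
```

```text
urn [(0.67, [270.4, 250.4, 37.7, 73.6])]
cartridge_grip [(0.79, [117.8, 251.8, 45.3, 54.8])]
```

View pics/fin.png

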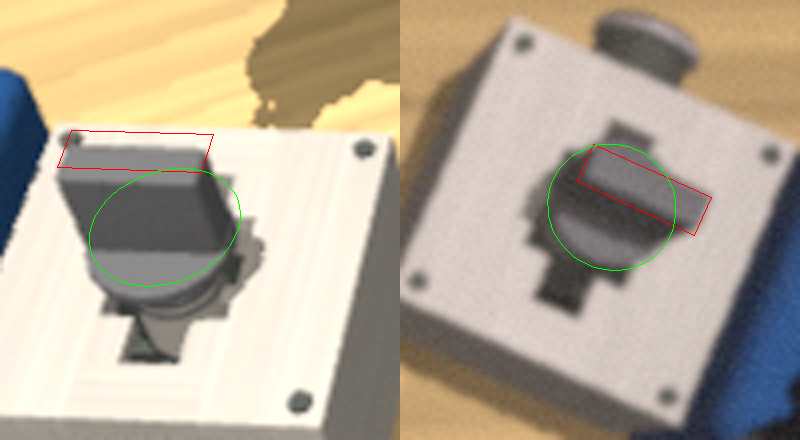

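```bash
python3 - <<'E'
import cv2,numpy as np
s=cv2.imread("pics/scene_fin.png");t=cv2.imread("pics/top_fin.png")
f=lambda im,x,y,w,h,k:cv2.convertScaleAbs(cv2.resize(im[y:y+h,x:x+w],None,fx=k,fy=k,interpolation=cv2.INTER_CUBIC),alpha=1.5)
a=f(s,88,215,65,72,7);b=f(t,395,155,48,60,7)
o=np.zeros((max(a.shape[0],b.shape[0]),800,3),np.uint8);o[:a.shape[0],:a.shape[1]]=a;o[:b.shape[0],460:460+b.shape[1]]=b
cv2.imwrite("pics/fz.png",o)
E
```

```text
(no output)
```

View pics/fz.png

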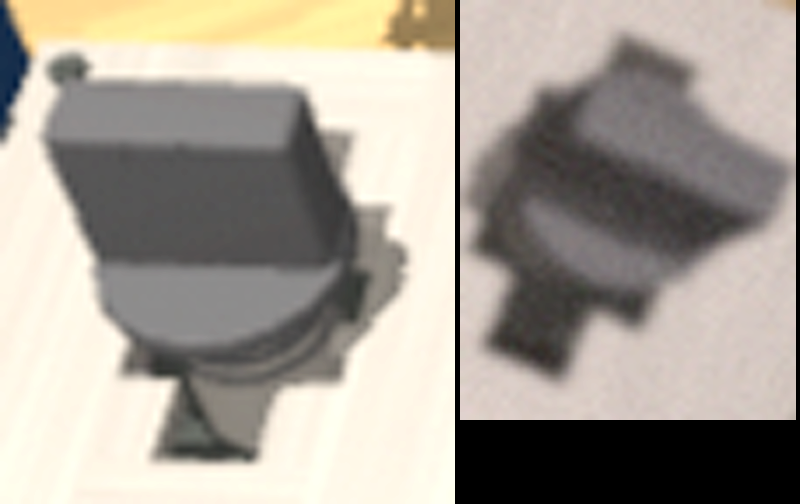

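```bash
python3 - <<'E'
from h import *
from scipy.optimize import least_squares
a=np.radians(64);u=np.array([np.cos(a),np.sin(a),0])
def corner(sx,sy,sz): return np.array([.03*sx,.01*sy,.025*sz])
# bar x axis towards +y port (away from hood)=right in scene ; bar y = towards -xport (rotation +90)
S=[((1,1,1),(302,90)),((1,-1,1),(290,152)),((-1,-1,1),(47,140)),((-1,1,1),(70,82)),((-1,-1,-1),(98,263)),((1,-1,-1),(333,262))]
sp=un([p for _,p in S],7,88,215); sm=np.array([corner(*c) for c,_ in S])
# left in top image = +y side(away from hood)
T=[((-1,1,1),(768,222)),((-1,-1,1),(790,170)),((1,1,1),(580,140))]
tp=un([np.array(p)-[460,0] for _,p in T],7,395,155)
def go(use_t,T):
    tm=np.array([corner(*c) for c,_ in T])
    def f(p):
        R=Ro.from_euler("zyx",[p[3],p[4],p[5]]).as_matrix()
        r=(proj("scene",sm@R.T+p[:3])-sp).ravel()
        if use_t: r=np.r_[r,(proj("top",tm@R.T+p[:3])-tp).ravel()]
        return r
    s=least_squares(f,[.585,-.2276,.161,a,0,0],loss="soft_l1"); return s
for nm,t in(("A",T),("B",[((-1,-1,1),T[0][1]),((-1,1,1),T[1][1]),((1,-1,1),T[2][1])])):
    s=go(1,t); print(nm,s.x[:3].round(4),np.degrees(s.x[3:]).round(1),s.cost,s.fun.round(1))
s=go(0,T); print("S",s.x[:3].round(4),np.degrees(s.x[3:]).round(1),s.cost)
# box-check with scene in the same frame
E
```

```text
A [ 0.5854 -0.2302  0.1552] [63.7  4.   1.8] 5.900302684318532 [ 1.2 -0.7  0.   0.3 -1.2  0.7 -1.1 -0.8  0.3 -0.3  1.   1.2  0.4  1.5
  1.  -0.3 -1.9 -0.2]
B [ 0.5715 -0.2317  0.1404] [66.5  5.2  0.3] 22.446397339699406 [ 0.9 -0.8  0.4  0.1 -0.6  1.2 -1.2 -0.2 -0.2 -0.3  0.4  0.4  2.5 -0.5
 -3.9 16.2 -0.1 -0.4]
S [ 0.5502 -0.2335  0.1167] [65.7  2.8 -0.2] 0.8251012917961391
```

```bash
python3 - <<'E'
from h import *
from scipy.optimize import least_squares
a=np.radians(64)
scr=np.array([(205,79),(514,218),(385,520),(71,376)]),np.array([(117,62),(425,71),(357,337),(14,325)])
q={"top":un(scr[0],5,355,125),"scene":un(scr[1],4.2,70,210)}
P={n:np.array([back(n,p,.11) for p in q[n]]) for n in q}
c=np.mean([P[n].mean(0) for n in P],0); off={n:(proj(n,P[n].mean(0))-proj(n,c))[0] for n in P}; print(c,off)
S=[((1,1,1),(302,90)),((1,-1,1),(290,152)),((-1,-1,1),(47,140)),((-1,1,1),(70,82)),((-1,-1,-1),(98,263)),((1,-1,-1),(333,262))]
T=[((-1,1,1),(768,222)),((-1,-1,1),(790,170)),((1,1,1),(580,140))]
k=np.array([.03,.01,.025]); sm=np.array([k*s[0] for s in S]); tm=np.array([k*s[0] for s in T])
sp=un([p for _,p in S],7,88,215)-off["scene"]; tp=un([np.array(p)-[460,0] for _,p in T],7,395,155)-off["top"]
def res(x,y,z,w,t1=0,t2=0):
    R=Ro.from_euler("zyx",[w,t1,t2]).as_matrix(); X=np.array([x,y,z])
    return np.r_[(proj("scene",sm@R.T+X)-sp).ravel(),(proj("top",tm@R.T+X)-tp).ravel()]
s=least_squares(lambda p:res(*p),[.585,-.2276,.161,a,0,0],loss="soft_l1");print("free",s.x[:3].round(4),np.degrees(s.x[3:]).round(1),s.cost)
s=least_squares(lambda p:res(*p),[.585,-.2276,.161,a],loss="soft_l1");print("upright",s.x[:3].round(4),np.degrees(s.x[3:]).round(1),s.cost)
for z in(.143,.152,.161,.168):
    s=least_squares(lambda p:res(p[0],p[1],z,p[2]),[.585,-.2276,a],loss="soft_l1");print(z,s.x.round(4),s.cost)
E
```

```text
[ 0.58478834 -0.22734652  0.11      ] {'top': array([-0.15505138,  0.40895408]), 'scene': array([-0.10997693,  0.4193987 ])}
free [ 0.5859 -0.2298  0.1567] [63.8  4.1  1.9] 6.062011424610726
upright [ 0.5876 -0.2301  0.1572] [63.3] 7.376478250407128
0.143 [ 0.5765 -0.2319  1.1366] 26.885790655751077
0.152 [ 0.5846 -0.2307  1.1161] 11.991062401846321
0.161 [ 0.5897 -0.2296  1.0962] 9.453484669841519
0.168 [ 0.5941 -0.2286  1.0626] 20.314824700749433
```

```bash
python3 - <<'E'
import cv2,numpy as np
a=cv2.imread("pics/scene0.png");b=cv2.imread("pics/scene_fin.png")
r=cv2.matchTemplate(b[190:310,220:330],a[210:290,245:298],cv2.TM_CCOEFF_NORMED);print(cv2.minMaxLoc(r),"expect (25,20)")
E
```

```text
(-0.24982978403568268, 0.9998133182525635, (6, 0), (25, 20)) expect (25,20)
```

Urn unmoved. Handing in.

```bash
python3 -c "
from workcell import manip
print(manip.close_job())"
```

```text
the job is handed in; nothing more can be done
None
```

The pinned cartridge is in the port, pushed down, turned a quarter and let rise to its locked height. The gripper is released and clear of it. I handed the job in at about 18 s, and no verdict was reported.

**Lock:** as I raised the cartridge to the locked height, the wrist force fell from about 10 N to about −1 N. That means the slot lips, not the gripper, were holding it against the spring. The TCP was then at 0.145 m, which puts the grip point about 51 mm above the port.

**Final pictures:**

| Check | Measured | Limit |
|---|---|---|
| Distance from port centre | about 3–4 mm | below 18 mm |
| Bar angle off the port's y axis | less than 1° | within 17° |
| Tilt | about 4–5° (corner fit, may be measurement error) | within 10° |
| Grip point above the port | about 47 mm, ±3 mm or so | 45–58 mm |

- **Height disagreement:** the picture height of 47 mm is lower than the 51 mm from the arm. The picture fit is weak in height, and it clearly ruled out the unlatched position at 42 mm. I went with the arm and force readings.
- **Urn:** template matching between the first and last pictures shows it has not moved.

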